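# Close the leak-test pot and hold its bayonet valve plug open

## Robot

A 6-joint arm with a two-finger parallel gripper is mounted at the origin on a cart in front of the work surface, level with it; the furniture and walls round the work are solid. World frame = base frame: x ahead of the robot, y to its left, z up, the work surface at z = 0. Lengths are in m, angles in rad, forces in N, time in s.
With the tool pointing down it reaches from about 0.35 to 0.775 m from the base axis. Payload 5.5 kg.
Tool frame: the origin (TCP) lies on the centre line of the jaws, within the pads' length; the fingertips stand 11 mm ahead of it and the grasp point (between the pads) lies 8 mm behind it (env.tip_extent is the distance from the TCP to the fingertips, in m); z points along the fingers, y is the line along which they close (so a half turn about z gives the same grasp; the last joint's range is limited). The gripper opens to 85 mm and grips with 20 to 120 N. Pads are 22 mm wide; open, the fingers measure 114 mm over their backs; the gripper's body (76 mm by 85 mm) begins 54 mm behind the grasp point. The pads swing forward as they close: fully open they stand 13 mm farther back than shut.
Start: joints at [1.128, 0.313, 0.046, 1.304, 0, 1.431], TCP at [0.171, 0.549, 0.242] pointing down, gripper open.
Joint ranges: [-2.76, 2.76], [-0.86, 1.69], [-1.03, 1.26], [-2.2, 2.34], [-1.47, 1.5], [-3.14, 3.14]. Speed limits (rad/s): [2.57, 2.57, 3.14, 3.14, 3.14, 3.14].

## Interface

Orientations are given as a unit quaternion [w, x, y, z].
In Python, from workcell import env gives the robot as it stands.
- The arm moves only by the shell command python3 -m jog 'ROWS' [FORCE]. ROWS is JSON, a list of rows, each a list of 5 numbers: the gripper's target within -1 to 1 (shut at 1, half-way at 0, fully open at -1), then the shift along the tool's x, y, z in m, then the turn about the tool's z in degrees. In form: [[fingers, tx, ty, tz, turn], ...]. A call has 1 to 5 rows; each row shifts and turns the commanded pose from where the row before left it, along the tool's axes as they then stand; what a row does not reach is not made up. A row lasts 1/12 s, in which the tool goes at most 41.7 mm and 7.16 degrees, less where a joint would pass 70% of its speed; a pose out of reach is approached as far as the arm can. A call is refused whole if a number of a shift passes 0.0417 or a number of a turn 7.16, either way. A call with a gripper value outside its range is refused whole. The fingers move at their own pace and stop on an object; FORCE is the grip in N (left out, the last holds). Time passes only in rows, so rows that do not move let the fingers close. It gives the time, the measured TCP pose, the force, the opening and the grip force at its end, in the units of the state.
- env.get_state(): the state, without advancing time (a new reading comes with each control period).
- env.read_camera(name): name is "side" or "top" or "wrist"; returns a dict with "img" (384x512x3 uint8, red, green, blue), "fov_y" (degrees; the focal length in pixels is half the picture's height over the tangent of half this angle, whatever the lens; pixels are square), "cx", "cy" (the principal point, pixels), "D" ([k1, k2, p1, p2, k3] as OpenCV has them; the pictures are not rectified), "T" (4x4, takes a point from camera to world coordinates). Camera axes: x right, y up, looking along -z (the intrinsics and any distortion apply to the point x, -y, -z); pixel columns grow to the right and rows downward; lengths in m; the calibration is good to about 2 mm. A picture is of the moment at which its call begins. There is no depth.
- env.hand_in(): hands the job in; it is judged then, once.
The state is a dict: "clock": time; "joint_pos": joint angles; "qvel": joint speeds; "tau": joint torques, N m; "tcp_pos": TCP position; "orientation": TCP orientation; "wrist_force": force on the tool from outside, world axes, zero at the start; "ft_torque": the same for the moment, N m; "finger_gap": finger opening in m; "grip_force": force on a finger pad.
Only numpy, scipy, OpenCV 4.12 (cv2) and the standard library are available. Lean on these libraries where they do the work, as an engineer would, in place of code of your own. Each camera call takes 0.05 s, during which the arm holds its last target. There are 200 camera calls.

## Task

Start the leak test of the grey ring that lies in the test pot: swing the hinged cover shut so that its rim meets the pot's rim all round, then take the winged bayonet plug from its stand, push it through the port in the cover down against the spring and turn it clockwise a quarter turn as far as the stop. The valve springs back when the plug is let go and the air stays on only while the plug is held, so finish still gripping the plug, with its flange down on the port and turned fully to the stop. Leave the other things on the bench where they are.

Things in the scene. Friction and masses are not known exactly. Their poses are not given: they have to be found in the camera images.
- pot: leak-test pot, fixed: round aluminium shell, 128 mm diameter, rim 40 mm high, on a dark base disc (144 mm), grey impeller ring inside, small gauge on its +y side (to 116 mm from the centre, 45 mm high). Origin: centre of the base's underside, z up, +x towards the cover's hinge. In its middle stands the bayonet socket, a steel tube of 42 mm diameter, top 62 mm above the bench
- port (a point): centre of the socket's top, on its axis, 62 mm above the bench; axes as the pot's. The plug goes in here. The top lip is 8 mm thick: a round opening of 19 mm diameter crossed by one straight keyway, 11 mm wide and 36 mm long, along the pot's x axis. The plug enters with its cross pin (its own x axis) along this line, either way round
- pot_hinge (a point): middle of the cover's hinge axis, 69 mm from the pot's centre along the pot's +x, 40 mm above the bench; the axis runs along the pot's y
- cover (a joint): cover angle in rad: 0 shut (rim on rim), growing as its free edge rises; starts at 0.75 to 1.1, at most 1.25. The stiff hinge stays where left; closing takes about 4 N at the free edge. The cover is a shallow aluminium shell of 128 mm diameter; shut, its flat top lies 61 mm above the bench, with a 52 mm round hole in its middle through which the socket's top shows
- cover_tab (a point): top of the thumb tab on the cover's free edge (34 mm wide, 8 mm thick, standing out 20 mm from the shell), 144 mm from the hinge axis; 53 mm above the bench when the cover is shut. Its frame turns with the cover: z is square to the tab's upper face, which can be pushed
- plug: loose bayonet plug, 0.22 kg, upright in its stand. Origin: centre of the underside of its flange (60 mm diameter, 8 mm thick). Below: stem of 16 mm diameter, cross pin (8 mm diameter, 32 mm long along the plug's x, axis 14 mm below the origin), and a flat blade at the foot (14 mm along x, 5 mm thick) ending 28 mm below the origin. Home: origin 0 to 2 mm above the port
- plug_grip (a point): middle of the plug's black wing grip, 33 mm above the plug's origin, axes as the plug's. The grip is 50 mm long along x, 14 mm wide along y (grip it across these 14 mm) and reaches from 12 to 46 mm above the origin; the flange's top is 8 mm above the origin
- plug_stand: plug stand, fixed: a grey plastic cup of 47 mm rim diameter and 34 mm height, origin at the centre of its underside; the plug's flange rests on its rim and the stem hangs freely inside (3 mm of play), so the plug lifts straight up
- seat (a joint): how far the sprung seat in the socket is pressed, in m. The plug meets it with its flange 8 mm above the socket's top: 0 there (3 N), 0.008 with the flange on the socket (about 8 N), about 0.006 with the cross pin resting up under the lip
- valve (a joint): angle of the spring-return valve spindle in rad: 0 in line with the keyway, growing clockwise seen from above; the plug's blade turns it. The plug can turn only in its last 2 mm of depth, clockwise, 1.4 rad to a fixed stop (valve then about 1.25, as the blade has play), against 0.05 rising to about 0.2 N m plus friction. Let go, it turns back and can jump up
- next_impeller: bystander: grey impeller with its shaft up, 122 mm diameter, 72 mm high; origin at the centre of its underside
- spanner: bystander: steel open-ended spanner lying flat, 144 mm long along its y, 26 mm wide; origin under its middle
- plug_gauge: bystander: steel plug gauge standing upright, 16 mm diameter, 98 mm high; origin under its middle
Not all that is in view belongs to the job. What is meant by the plug is not yellow, and is the smaller of those in its own colour.

How it is judged:
By the outcome, as a careful person would: the job done as asked, in the order asked, and still so for the second after the job is handed in, while the arm keeps its last pose, push and grip.
It also fails if it takes over 64 s, if anything falls off the work surface, if the arm or the gripper's body presses on something with over 40 N, if the wrist force passes 120 N, or if a joint passes its speed limit or range.

## Working session

There is one attempt and no reset: what is moved stays moved. The work goes in short steps, Python scripts to look and compute and a shell command to move; the robot and the scene stay as the last step left them, time stands still between calls to the robot, and variables do not carry over. Pictures are saved under pics/ and viewed, at most 10 in all, crops included, and the job is handed in when it is done.

```bash
ls; mkdir -p pics; cat > h.py <<'E'
import numpy as np, cv2
from workcell import env
def K(c):
    f=384/2/np.tan(np.radians(c["fov_y"])/2); return np.array([[f,0,c["cx"]],[0,f,c["cy"]],[0,0,1.]])
def ray(c,px):
    u=cv2.undistortPoints(np.array([[px]],float),K(c),np.array(c["D"],float))[0,0]
    T=np.array(c["T"]); d=T[:3,:3]@np.array([u[0],-u[1],-1]); return T[:3,3],d
def atz(c,px,z):
    o,d=ray(c,px); return o+d*(z-o[2])/d[2]
def proj(c,P):
    T=np.array(c["T"]); q=(np.atleast_2d(P)-T[:3,3])@T[:3,:3]; q=q*[1,-1,-1]
    return cv2.projectPoints(q,np.zeros(3),np.zeros(3),K(c),np.array(c["D"],float))[0][:,0]
def snap(n,f):
    c=env.read_camera(n); cv2.imwrite(f,cv2.cvtColor(c["img"],cv2.COLOR_RGB2BGR)); np.save(f[:-4]+".npy",c,allow_pickle=True); return c
def load(f): return np.load(f,allow_pickle=True).item()
E
python3 - <<'E'
from h import *
for n in("top","side","wrist"):
    c=snap(n,f"pics/{n}0.png"); print(n,c["fov_y"],np.round(c["T"],3).tolist())
a=[load(f"pics/{n}0.npy")["img"] for n in("top","side")]
print(env.get_state())
E
```

```text
pics
top 49.07152015652337 [[0.016, 0.983, -0.184, 0.385], [-1.0, 0.015, -0.002, 0.024], [0.0, 0.184, 0.983, 1.201], [0.0, 0.0, 0.0, 1.0]]
side 50.79898788607265 [[0.355, 0.457, -0.816, -0.391], [-0.935, 0.193, -0.299, -0.351], [0.021, 0.868, 0.496, 0.675], [0.0, 0.0, 0.0, 1.0]]
wrist 62.46758448527964 [[0.298, -0.921, -0.252, 0.108], [0.955, 0.287, 0.079, 0.568], [-0.001, -0.264, 0.964, 0.374], [0.0, 0.0, 0.0, 1.0]]
{'clock': 0.15, 'joint_pos': array([1.12837830e+00, 3.13813638e-01, 4.52480462e-02, 1.30357776e+00,
       2.30063611e-06, 1.43121115e+00]), 'qvel': array([-9.09679383e-05, -3.76585954e-03,  5.06124947e-03, -1.83800807e-04,
       -3.90206372e-04,  4.37661276e-04]), 'tau': array([ 2.11643273e-03, -4.81064129e+01,  2.98815626e+01,  1.39207285e-02,
       -7.12982364e-05, -4.12531449e-06]), 'tcp_pos': array([0.17132694, 0.54851173, 0.24162512]), 'orientation': array([-1.94339988e-04,  1.50838465e-01,  9.88558195e-01, -6.44863656e-04]), 'wrist_force': array([0.38551912, 0.75975532, 0.20731434]), 'ft_torque': array([ 0.02545235, -0.01281676,  0.03787136]), 'grip_force': 0.0, 'finger_gap': 0.08552556493625625}
```

View pics/top0.png

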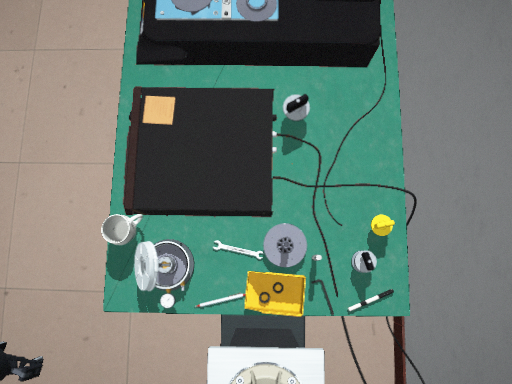

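View pics/side0.png

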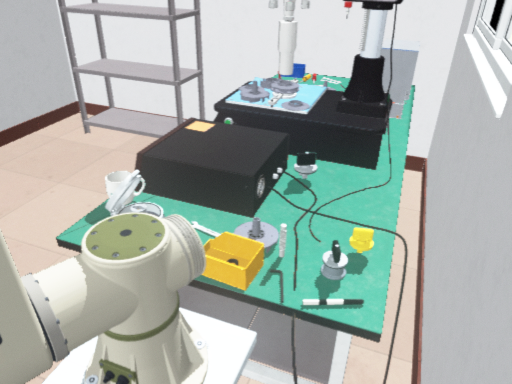

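Candidates for the plug: black-winged at top (296,106), black-winged at top (364,262), yellow at (382,225), which is excluded by colour. Next is a close crop to compare the two black ones, with the pot alongside.

```bash
python3 - <<'E'
from h import *
t=load("pics/top0.npy"); s=load("pics/side0.npy")
def cr(c,x,y,w,h): return cv2.resize(c["img"][y:y+h,x:x+w],(400,300),interpolation=cv2.INTER_CUBIC)
g=np.vstack([np.hstack([cr(t,266,84,60,45),cr(t,334,240,60,45)]),np.hstack([cr(t,120,225,100,75+13)[:300],cr(s,270,140,110,82)])])
cv2.imwrite("pics/crop1.png",g[:,:,::-1])
for p in [(296,106),(364,262),(382,225),(165,265)]: print(p,atz(t,p,.05).round(3))
E
```

```text
(296, 106) [ 0.831 -0.082  0.05 ]
(364, 262) [ 0.389 -0.266  0.05 ]
(382, 225) [ 0.49  -0.319  0.05 ]
(165, 265) [0.373 0.273 0.05 ]
```

View pics/crop1.png

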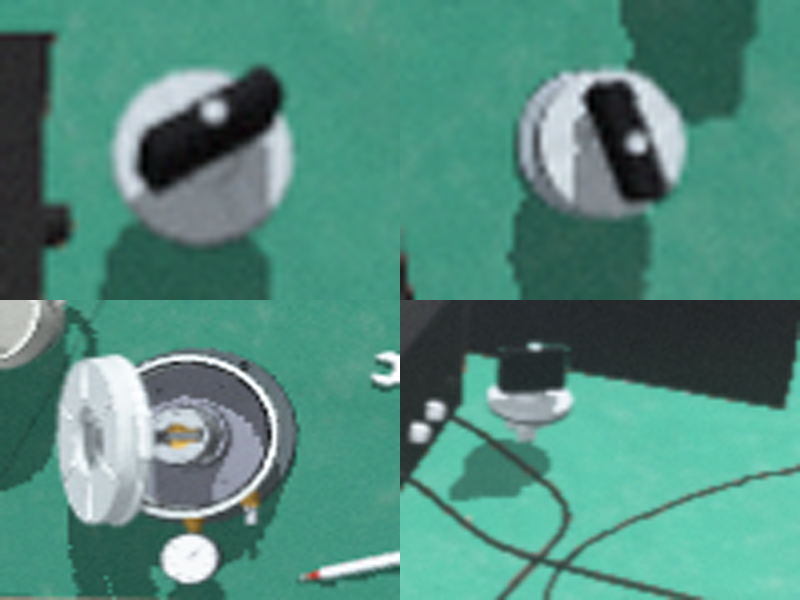

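I take the black-winged plug at top (364,262). Its grip and flange measure smaller than those of the one at (296,106), which is also out of reach. Next I overlay pot, cover and plug models on the top picture.

```bash
cat >> h.py <<'E'
A=np.linspace(0,2*np.pi,60)
def circ(r,z,cx=0): return np.c_[cx+r*np.cos(A),r*np.sin(A),np.full(60,z)]
def W(P,o,yaw):
    P=np.atleast_2d(np.array(P,float)); c,s=np.cos(yaw),np.sin(yaw); return np.c_[P[:,0]*c-P[:,1]*s+o[0],P[:,0]*s+P[:,1]*c+o[1],P[:,2]]
def cov(P,th):  # pot-frame points of shut cover -> opened by th about hinge
    P=np.atleast_2d(np.array(P,float)); x=P[:,0]-.069; z=P[:,2]-.04
    return np.c_[.069+x*np.cos(th)+z*np.sin(th),P[:,1],.04-x*np.sin(th)+z*np.cos(th)]
def over(c,crop,sets,f,S=(800,600)):
    x,y,w,h=crop; k=S[0]/w; im=cv2.resize(c["img"][y:y+h,x:x+w],None,fx=k,fy=k,interpolation=cv2.INTER_CUBIC)[:,:,::-1].copy()
    for P,col in sets:
        q=((proj(c,P)-[x,y]+.5)*k).astype(int); cv2.polylines(im,[q.reshape(-1,1,2)],False,col,1)
        if len(q)==1: cv2.circle(im,tuple(map(int,q[0])),4,col,-1)
    cv2.imwrite(f,im); return im
E
cat > fit.py <<'E'
from h import *
from scipy.optimize import least_squares
t=load("pics/top0.npy")
o=atz(t,(165,264.6),.062); g=atz(t,(167.3,300.5),.045)
yaw=np.arctan2(*(g-o)[1::-1])-np.pi/2
hole=np.array([120+97/4,225+140/3.41])
print(o,np.degrees(yaw),g,np.linalg.norm(g-o))
for th in(.75,.85,.95,1.05,1.15): print(th,proj(t,W(cov([[0,0,.061]],th),o,yaw)),hole)
p=atz(t,(334+236/6.667,240+143/6.667),.080); f=atz(t,(334+210/6.667,240+140/6.667),.040)
print("plug",p,f)
E
python3 fit.py
```

```text
[0.37377642 0.27001699 0.062     ] -265.70692815160186 [0.27863885 0.26287513 0.045     ] 0.09690802284648699
0.75 [[149.03297278 265.35206017]] [144.25       266.05571848]
0.85 [[146.24574506 265.49101982]] [144.25       266.05571848]
0.95 [[143.39659739 265.63446342]] [144.25       266.05571848]
1.05 [[140.51901881 265.78068991]] [144.25       266.05571848]
1.15 [[137.64722798 265.92796084]] [144.25       266.05571848]
plug [ 0.39024735 -0.27295399  0.08      ] [ 0.39156974 -0.27279943  0.04      ]
```

```bash
python3 - <<'E'
from h import *
t=load("pics/top0.npy"); o=[.3738,.270]; yaw=np.radians(94.3); th=.92
R,G,B,Y=(0,0,255),(0,255,0),(255,0,0),(0,255,255)
S=[(W(circ(.064,.04),o,yaw),R),(W(circ(.072,0),o,yaw),R),(W(circ(.021,.062),o,yaw),Y),(W([[-.018,0,.062],[.018,0,.062]],o,yaw),B),
(W([[0,.03,.045],[0,.116,.045]],o,yaw),B),(W(cov(circ(.026,.061),th),o,yaw),G),(W(cov(circ(.064,.04),th),o,yaw),G),(W(cov([[-.064,.017,.053],[-.084,.017,.053],[-.084,-.017,.053],[-.064,-.017,.053]],th),o,yaw),G)]
a=over(t,(125,230,80,80),S,"pics/a.png",(400,400))
o2=[.3910,-.273]; y2=np.radians(32)
S=[(W(circ(.030,.042),o2,y2),R),(W([[-.025,.007,.08],[.025,.007,.08],[.025,-.007,.08],[-.025,-.007,.08],[-.025,.007,.08]],o2,y2),Y)]
b=over(t,(334,230,60,60),S,"pics/b.png",(400,400))
cv2.imwrite("pics/ov.png",np.hstack([a,b]))
E
```

```text
(no output)
```

View pics/ov.png

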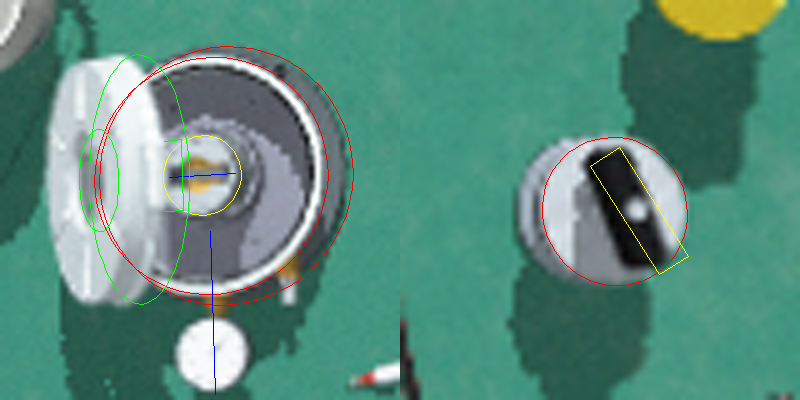

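The picture shows the pot overlay close to right (within about 2 mm). The cover stands further open than drawn: hole centre at crop (88,170) gives θ of about 1.0–1.05. The tab's outer edge is then roughly above the pot's centre, about 0.18 m up. I move over it with the fingers shut.

```bash
python3 -m jog '[[1,-0.0306,-0.0228,0,0],[1,-0.0306,-0.0228,0,0],[1,-0.0306,-0.0228,0,0],[1,-0.0306,-0.0228,0,0],[1,-0.0306,-0.0228,0,0]]' 40; python3 -m jog '[[1,-0.0306,-0.0228,0,0],[1,-0.0306,-0.0228,0,0],[1,-0.0306,-0.0228,0,0],[1,-0.0306,-0.0228,0,0],[1,0,0,0,-7]]'
python3 -m jog '[[1,0,0,0,-7],[1,0,0,0,-7],[1,0,0,0,-7],[1,0,0,0,-7],[1,0,0,0,-7]]'
python3 -m jog '[[1,0,0,0,-7],[1,0,0,0,-7],[1,0,0,0,-7],[1,0,0,0,-7],[1,0,0,0,-7]]'
python3 -m jog '[[1,0,0,0,-7],[1,0,0,0,-7],[1,0,0,0,-7],[1,0,0,0,-7],[1,0,0,0,-7]]'
python3 - <<'E'
from h import *
from scipy.spatial.transform import Rotation as R
s=env.get_state(); q=s["orientation"]; print(R.from_quat(np.r_[q[1:],q[0]]).as_matrix().round(3),s["tcp_pos"],env.tip_extent)
w=snap("wrist","pics/w1.png"); sd=snap("side","pics/s1.png"); t=snap("top","pics/t1.png")
o=[.3738,.270]; yaw=np.radians(94.3)
def S(th): return [(W(circ(.064,.04),o,yaw),(0,0,255)),(W(cov(circ(.026,.061),th),o,yaw),(0,255,0)),(W(cov(circ(.064,.04),th),o,yaw),(0,255,0)),(W(cov([[-.064,.017,.053],[-.084,.017,.053],[-.084,-.017,.053],[-.064,-.017,.053]],th),o,yaw),(255,0,0))]
a=over(t,(125,220,90,90),S(1.03),"pics/a.png",(400,400)); b=over(w,(0,0,512,384),S(1.03),"pics/b.png",(400,300))
b=np.vstack([b,np.zeros((100,400,3),np.uint8)])
cv2.imwrite("pics/v2.png",np.hstack([a,b]))
E
```

```text
clock: 0.57
tcp_pos: [0.2839, 0.3929, 0.242]
orientation: [-0.0, 0.15, 0.989, -0.0]
wrist_force: [0.1, -0.6, 0.1]
finger_gap: 0.0252
grip_force: 0.0
clock: 0.98
tcp_pos: [0.3766, 0.2663, 0.2421]
orientation: [0.001, 0.093, 0.996, -0.001]
wrist_force: [-0.7, 0.6, 1.3]
finger_gap: -0.0
grip_force: 0.0
clock: 1.4
tcp_pos: [0.3731, 0.2706, 0.2421]
orientation: [-0.0, -0.216, 0.976, -0.0]
wrist_force: [-0.1, -0.1, 0.3]
finger_gap: -0.0004
grip_force: 0.0
clock: 1.82
tcp_pos: [0.3729, 0.2708, 0.2421]
orientation: [-0.0, -0.5, 0.866, 0.0]
wrist_force: [0.6, -0.4, 0.1]
finger_gap: 0.0005
grip_force: 0.0
clock: 2.23
tcp_pos: [0.3729, 0.2708, 0.242]
orientation: [0.0, 0.737, -0.676, -0.0]
wrist_force: [0.1, 0.3, -0.1]
finger_gap: 0.0
grip_force: 0.0
[[ 0.087 -0.996 -0.001]
 [-0.996 -0.087 -0.   ]
 [ 0.     0.001 -1.   ]] [0.3729428  0.27078576 0.24204202] 0.011
```

View pics/v2.png

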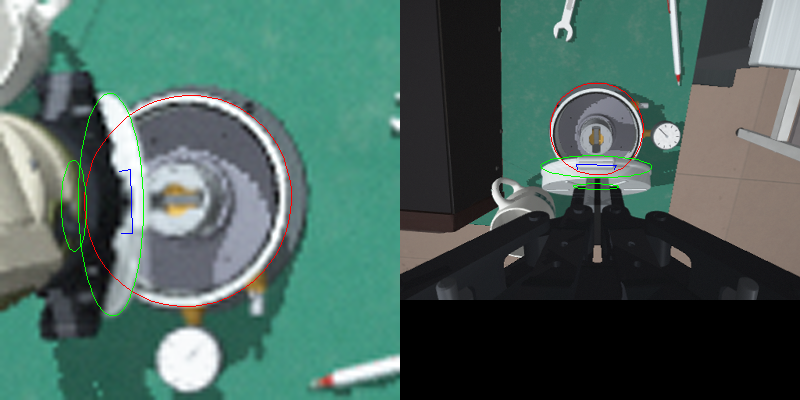

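The wrist overlay at θ = 1.03 agrees with the cover rim, with the tab at about (597,165) right ahead of the tips. Now I go down onto the tab and follow its arc.

```bash
python3 -m jog '[[1,0.002,0,0.025,0],[1,0,0,0.022,0],[1,0,0,0.004,0],[1,0,0,0.003,0],[1,0.006,0,0.004,0]]'
python3 -m jog '[[1,0.009,0,0.006,0],[1,0.0085,0,0.007,0],[1,0.0085,0,0.0075,0],[1,0.0085,0,0.0075,0],[1,0.0075,0,0.0085,0]]'
python3 - <<'E'
from h import *
w=snap("wrist","pics/w2.png")
E
```

```text
clock: 2.8
tcp_pos: [0.3742, 0.2635, 0.1849]
orientation: [-0.001, 0.735, -0.678, 0.0]
wrist_force: [0.1, 0.1, -0.6]
finger_gap: 0.0001
grip_force: 0.0
clock: 3.22
tcp_pos: [0.3774, 0.2199, 0.1473]
orientation: [-0.0, 0.735, -0.678, 0.0]
wrist_force: [0.1, 0.3, 0.5]
finger_gap: 0.0001
grip_force: 0.0
```

View pics/w2.png

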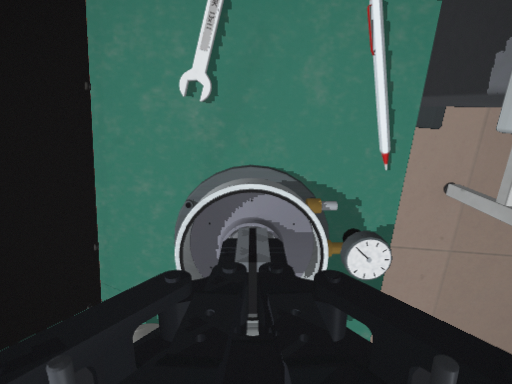

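The wrist picture shows the tips over the pot at (250,260) with nothing touched; the cover is still behind them (white at (148,330)). I re-measure its angle from the earlier pictures.

```bash
python3 - <<'E'
from h import *
o=[.3738,.270]; yaw=np.radians(94.3)
w=load("pics/w1.npy"); t=load("pics/top0.npy")
def S(th,c): return [(W(cov(circ(.064,.040),th),o,yaw),c),(W(cov(circ(.026,.061),th),o,yaw),c),(W(cov([[-.064,.017,.053],[-.084,.017,.053],[-.084,-.017,.053],[-.064,-.017,.053]],th),o,yaw),c)]
s=S(.95,(0,0,255))+S(1.15,(0,255,0))
a=over(w,(130,90,240,180),s,"pics/a.png",(400,300)); b=over(t,(125,220,80,60),s,"pics/b.png",(400,300))
t2=snap("top","pics/t2.png"); s2=load("pics/s1.npy")
c=over(t2,(125,220,80,60),s,"pics/b.png",(400,300)); d=over(load("pics/side0.npy"),(95,160,80,60),s,"pics/b.png",(400,300))
cv2.imwrite("pics/v3.png",np.vstack([np.hstack([a,b]),np.hstack([c,d])]))
E
```

```text
(no output)
```

View pics/v3.png

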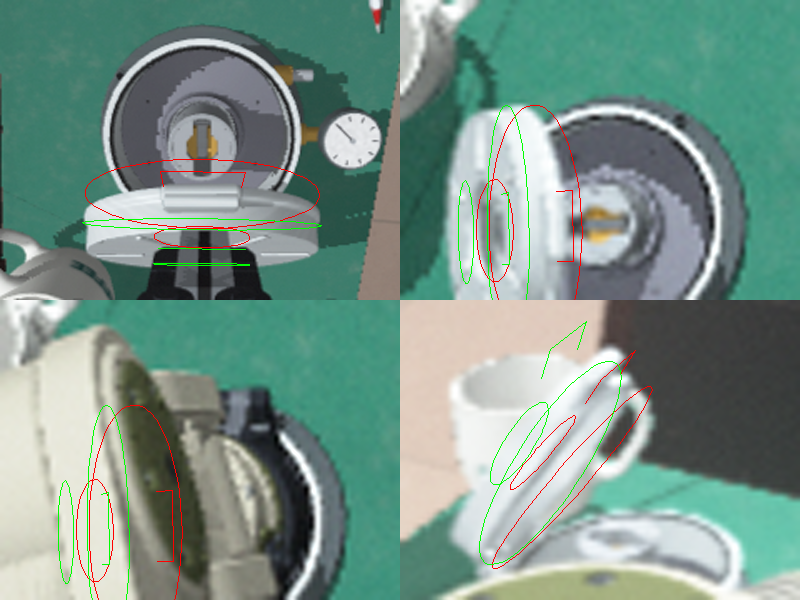

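Top left, the tab is at crop (202,195), which confirms θ of about 1.05. So the tips slid down just in front of the tab edge. I go back up and come down 12 mm nearer the hinge.

```bash
python3 -m jog '[[1,0,0,-0.039,0],[1,0,0,-0.039,0],[1,-0.032,0,0,0],[1,-0.032,0,0,0],[1,0,0,0.02,0]]'
python3 -m jog '[[1,0,0,0.008,0],[1,0,0,0.004,0],[1,0,0,0.003,0],[1,0,0,0.003,0],[1,0,0,0,0]]'
```

```text
clock: 3.73
tcp_pos: [0.375, 0.29, 0.2101]
orientation: [-0.006, 0.736, -0.677, 0.001]
wrist_force: [0.7, 0.4, -0.2]
finger_gap: -0.0001
grip_force: 0.0
clock: 4.15
tcp_pos: [0.372, 0.2842, 0.1875]
orientation: [0.0, 0.735, -0.678, -0.0]
wrist_force: [-1.0, 0.8, -0.6]
finger_gap: 0.0
grip_force: 0.0
```

```bash
python3 -m jog '[[1,0.003,0,0.001,0],[1,0.003,0,0.002,0],[1,0.003,0,0.002,0],[1,0.003,0,0.002,0],[1,0,0,0,0]]'
```

```text
clock: 4.57
tcp_pos: [0.3734, 0.2722, 0.181]
orientation: [-0.0, 0.735, -0.678, 0.001]
wrist_force: [0.1, -1.9, 2.9]
finger_gap: 0.0001
grip_force: 1.2
```

Contact is made (about 3 N). I follow the arc.

```bash
python3 -m jog '[[1,0.008,0,0.007,0],[1,0.009,0,0.006,0],[1,0.009,0,0.0075,0],[1,0.009,0,0.008,0],[1,0.0075,0,0.009,0]]'
python3 -m jog '[[1,0.0075,0,0.009,0],[1,0.0065,0,0.01,0],[1,0.0065,0,0.01,0],[1,0.005,0,0.0105,0],[1,0.005,0,0.0105,0]]'
```

```text
clock: 4.98
tcp_pos: [0.3773, 0.23, 0.1435]
orientation: [-0.001, 0.735, -0.678, 0.001]
wrist_force: [1.0, -0.6, 2.7]
finger_gap: 0.0005
grip_force: 1.6
clock: 5.4
tcp_pos: [0.3785, 0.1998, 0.0922]
orientation: [-0.0, 0.735, -0.678, -0.001]
wrist_force: [-0.4, 0.8, 1.4]
finger_gap: -0.0
grip_force: 0.6
```

```bash
python3 -m jog '[[1,0.005,0,0.009,0],[1,0.004,0,0.008,0],[1,0.002,0,0.005,0],[1,0.001,0,0.004,0],[1,0,0,0.002,0]]'
python3 -m jog '[[1,0,0,0.001,0],[1,0,0,0.001,0],[1,0,0,0,0]]'
python3 - <<'E'
from h import *
snap("wrist","pics/w4.png")
E
```

```text
clock: 5.82
tcp_pos: [0.3795, 0.1878, 0.0647]
orientation: [0.001, 0.735, -0.678, -0.0]
wrist_force: [-1.3, -1.2, 2.1]
finger_gap: 0.0005
grip_force: 0.6
clock: 6.07
tcp_pos: [0.3798, 0.188, 0.0638]
orientation: [0.0, 0.735, -0.678, 0.0]
wrist_force: [-2.1, -2.5, 5.4]
finger_gap: -0.0002
grip_force: 2.8
```

View pics/w4.png

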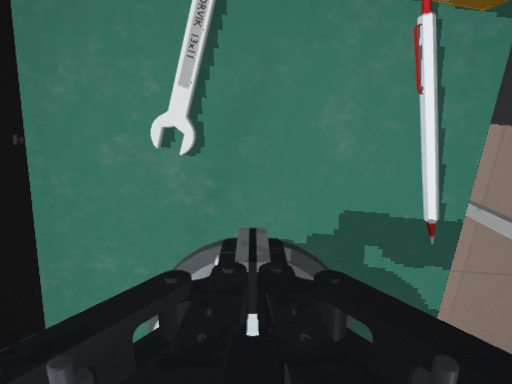

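The wrist picture shows the cover down under the fingers, with the tab at (252,240) and the tip at 53 mm. I press a little harder to seat it.

```bash
python3 -m jog '[[1,0,0,0.0015,0],[1,0,0,0.0015,0],[1,0,0,0,0]]'
```

```text
clock: 6.37
tcp_pos: [0.38, 0.1881, 0.0629]
orientation: [-0.0, 0.735, -0.678, 0.001]
wrist_force: [-9.1, -4.6, 29.4]
finger_gap: 0.0002
grip_force: 14.7
```

The cover is on its stop (29 N, no further motion). I lift off and fly to above the plug.

```bash
python3 -m jog '[[1,0,0,-0.04,0],[1,0,0,-0.04,0],[1,0,0,-0.04,0],[1,-0.02,0,-0.02,0],[-1,0.02,0,0,0]]'
python3 - <<'E'
from h import *
snap("wrist","pics/w5.png"); print(env.get_state()["tcp_pos"])
E
python3 -m jog '[[-1,0.0384,0.0024,0,0],[-1,0.0384,0.0024,0,0],[-1,0.0384,0.0024,0,0],[-1,0.0384,0.0024,0,0],[-1,0.0384,0.0024,0,0]]'
python3 -m jog '[[-1,0.0384,0.0024,0,0],[-1,0.0384,0.0024,0,0],[-1,0.0384,0.0024,0,0],[-1,0.0384,0.0024,0,0],[-1,0.0384,0.0024,0,0]]'
python3 -m jog '[[-1,0.0384,0.0024,0,0],[-1,0.0384,0.0024,0,0],[-1,0,0,0,6.8],[-1,0,0,0,6.8],[-1,0,0,0,6.8]]'
python3 -m jog '[[-1,0,0,0,6.8],[-1,0,0,0,6.8],[-1,0,0,0,6.8],[-1,0,0,0,6.8],[-1,0,0,0,6.8]]'
python3 -m jog '[[-1,0,0,0,6.8],[-1,0,0,0,6.8],[-1,0,0,0,0]]'
python3 - <<'E'
from h import *
w=snap("wrist","pics/w6.png"); t=snap("top","pics/t6.png"); print(env.get_state()["orientation"])
def pl(o,y): 
    o2=o;y2=np.radians(y); return [(W(circ(.030,.042),o2,y2),(0,0,255)),(W([[-.025,.007,.08],[.025,.007,.08],[.025,-.007,.08],[-.025,-.007,.08],[-.025,.007,.08]],o2,y2),(0,255,255))]
a=over(w,(0,0,512,384),pl([.391,-.273],27),"pics/a.png",(400,300))
o=[.3738,.270]; yaw=np.radians(94.3)
S=[(W(circ(.021,.062),o,yaw),(0,0,255)),(W([[-.018,0,.062],[.018,0,.062]],o,yaw),(255,0,0)),(W(circ(.026,.061),o,yaw),(0,255,0)),(W(circ(.064,.061),o,yaw),(0,255,0))]
w5=load("pics/w5.npy")
b=over(w5,(0,0,512,384),S,"pics/b.png",(400,300)); c=over(t,(125,225,80,80),S,"pics/c.png",(400,300))[:300]
q=proj(w,[[.391,-.273,.08]])[0]; x,y=int(q[0]-60),int(q[1]-45); x=np.clip(x,0,392);y=np.clip(y,0,294)
d=over(w,(x,y,120,90),pl([.391,-.273],27),"pics/d.png",(400,300)); print(x,y)
cv2.imwrite("pics/v4.png",np.vstack([np.hstack([a,d]),np.hstack([b,c])]))
E
```

```text
clock: 6.78
tcp_pos: [0.383, 0.1932, 0.2062]
orientation: [-0.006, 0.737, -0.675, 0.002]
wrist_force: [1.6, -0.8, -0.1]
finger_gap: 0.0105
grip_force: 0.0
[0.38184482 0.18844189 0.20363493]
clock: 7.25
tcp_pos: [0.383, -0.0056, 0.2002]
orientation: [-0.0, 0.735, -0.678, 0.0]
wrist_force: [1.0, -0.0, 1.3]
finger_gap: 0.0788
grip_force: 0.0
clock: 7.67
tcp_pos: [0.3866, -0.1984, 0.2001]
orientation: [-0.0, 0.735, -0.678, 0.0]
wrist_force: [0.3, 0.6, -0.2]
finger_gap: 0.0855
grip_force: 0.0
clock: 8.08
tcp_pos: [0.3881, -0.2743, 0.1995]
orientation: [-0.0, -0.6, 0.8, 0.001]
wrist_force: [0.5, 0.0, -1.2]
finger_gap: 0.0854
grip_force: 0.0
clock: 8.5
tcp_pos: [0.3884, -0.2733, 0.1998]
orientation: [-0.0, -0.341, 0.94, 0.0]
wrist_force: [0.2, 0.7, 0.2]
finger_gap: 0.0857
grip_force: 0.0
clock: 8.75
tcp_pos: [0.3884, -0.2733, 0.1999]
orientation: [-0.0, -0.229, 0.973, 0.0]
wrist_force: [0.4, 0.2, -0.2]
finger_gap: 0.0856
grip_force: 0.0
[-7.01813895e-05 -2.32058051e-01  9.72701911e-01  2.21404318e-04]
191 145
```

View pics/v4.png

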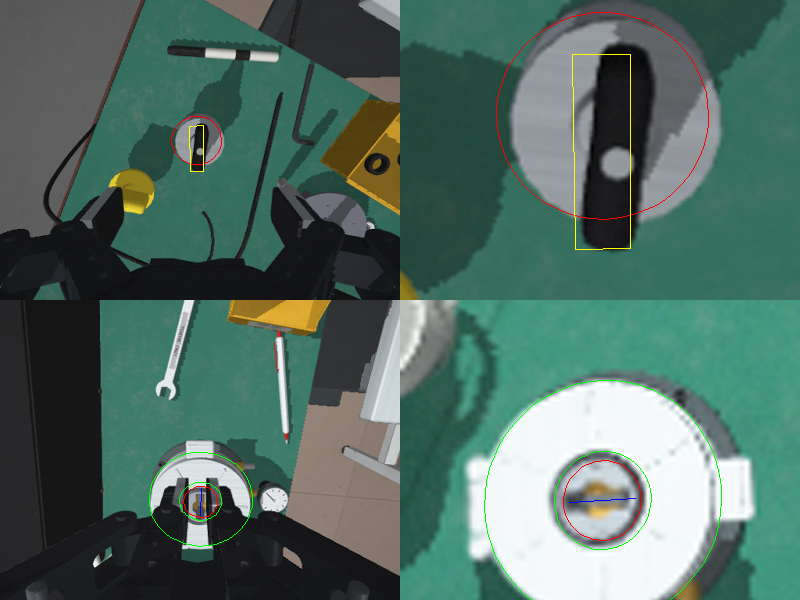

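The cover is shut: its outline is concentric with the pot in the bottom-right tile. Top right, the plug's grip is at (622,147) against the predicted (602,151), so about 4 mm along +tool y and turned about 5.5° clockwise. I correct that and go down.

```bash
python3 -m jog '[[-1,-0.002,0.0033,0.02,5.5],[-1,0,0,0.035,0],[-1,0,0,0.035,0],[-1,0,0,0.035,0],[-1,0,0,0.014,0]]'
python3 -m jog '[[0,0,0,0.0015,0],[0.3,0,0,0,0],[0.6,0,0,0,0],[1,0,0,0,0],[1,0,0,0,0]]' 80
python3 -m jog '[[1,0,0,0,0],[1,0,0,0,0]]'
python3 - <<'E'
from h import *
s=env.get_state(); print(s["orientation"],s["tcp_pos"],s["ft_torque"])
E
```

```text
clock: 9.27
tcp_pos: [0.3867, -0.2675, 0.0572]
orientation: [-0.002, -0.185, 0.983, 0.002]
wrist_force: [-0.9, 1.4, 0.3]
finger_gap: 0.0852
grip_force: 0.0
clock: 9.68
tcp_pos: [0.3899, -0.2706, 0.0613]
orientation: [0.001, -0.184, 0.983, -0.001]
wrist_force: [0.4, -0.7, 0.7]
finger_gap: 0.0255
grip_force: 0.0
clock: 9.85
tcp_pos: [0.3896, -0.2703, 0.0612]
orientation: [0.001, -0.184, 0.983, -0.001]
wrist_force: [-0.6, 0.6, 6.0]
finger_gap: 0.0129
grip_force: 78.2
[ 7.88241197e-04 -1.83659895e-01  9.82989000e-01 -1.02350414e-03] [ 0.38963125 -0.27032589  0.06118824] [ 0.16294192  0.16103006 -0.02198005]
```

```bash
python3 -m jog '[[1,0,0,-0.01,0],[1,0,0,-0.03,0],[1,0,0,-0.035,0],[1,0,0,-0.035,0],[1,0,0,-0.029,0]]'
python3 -m jog '[[1,0,0,0,-6.65],[1,0,0,0,-6.65],[1,0,0,0,-6.65],[1,0,0,0,-6.65],[1,0,0,0,-6.65]]'
python3 -m jog '[[1,0,0,0,-6.65],[1,0,0,0,-6.65],[1,0,0,0,-6.65],[1,0,0,0,-6.65],[1,0,0,0,-6.65]]'
python3 -m jog '[[1,0,0,0,-6.65],[1,-0.04,-0.0016,0,0],[1,-0.04,-0.0016,0,0],[1,-0.04,-0.0016,0,0],[1,-0.04,-0.0016,0,0]]'
python3 -m jog '[[1,-0.04,-0.0016,0,0],[1,-0.04,-0.0016,0,0],[1,-0.04,-0.0016,0,0],[1,-0.04,-0.0016,0,0],[1,-0.04,-0.0016,0,0]]'
python3 -m jog '[[1,-0.04,-0.0016,0,0],[1,-0.04,-0.0016,0,0],[1,-0.04,-0.0016,0,0],[1,-0.04,-0.0016,0,0],[1,-0.04,-0.0016,0,0]]'
python3 -m jog '[[1,-0.04,-0.0016,0,0],[1,0,0,0,0],[1,0,0,0,0]]'
python3 - <<'E'
from h import *
from scipy.spatial.transform import Rotation as R
w=snap("wrist","pics/w7.png"); snap("top","pics/t7.png"); s=env.get_state(); q=s["orientation"]; M=R.from_quat(np.r_[q[1:],q[0]]).as_matrix(); print(M.round(4),s["tcp_pos"],s["finger_gap"])
o=[.3738,.270]; yaw=np.radians(94.3); x0=s["tcp_pos"]
fl=circ(.030,-.0192)  # flange top rim relative TCP height
S=[(W(circ(.021,.062),o,yaw),(0,0,255)),(W([[-.018,0,.062],[.018,0,.062]],o,yaw),(255,0,0)),(W(circ(.064,.061),o,yaw),(0,255,0)),
 (W(fl+[0,0,x0[2]],x0,0),(0,255,255)),(W(np.array([[-.025,-.007,.0188],[.025,-.007,.0188],[.025,.007,.0188],[-.025,.007,.0188],[-.025,-.007,.0188]])+[0,0,x0[2]],x0,np.arctan2(M[1,0],M[0,0])),(0,255,255))]
b=over(w,(106,100,300,225),S,"pics/v5.png",(800,600))
E
```

```text
clock: 10.27
tcp_pos: [0.3889, -0.2696, 0.2013]
orientation: [0.0, -0.184, 0.983, -0.001]
wrist_force: [0.4, -0.2, -1.6]
finger_gap: 0.013
grip_force: 78.2
clock: 10.68
tcp_pos: [0.3887, -0.2695, 0.1991]
orientation: [0.0, -0.46, 0.888, -0.0]
wrist_force: [-0.4, 0.3, -1.7]
finger_gap: 0.0131
grip_force: 78.3
clock: 11.1
tcp_pos: [0.3887, -0.2694, 0.1989]
orientation: [0.0, -0.695, 0.719, 0.0]
wrist_force: [-1.5, -0.4, -1.6]
finger_gap: 0.0129
grip_force: 78.3
clock: 11.52
tcp_pos: [0.3826, -0.1081, 0.1988]
orientation: [-0.0, 0.733, -0.681, -0.0]
wrist_force: [2.0, 0.7, -3.4]
finger_gap: 0.0126
grip_force: 78.3
clock: 11.93
tcp_pos: [0.3756, 0.0923, 0.1993]
orientation: [-0.0, 0.733, -0.68, 0.0]
wrist_force: [1.1, 0.1, -1.6]
finger_gap: 0.013
grip_force: 78.3
clock: 12.35
tcp_pos: [0.3684, 0.2926, 0.1992]
orientation: [-0.0, 0.733, -0.68, 0.0]
wrist_force: [1.3, -1.5, -1.7]
finger_gap: 0.0129
grip_force: 78.3
clock: 12.6
tcp_pos: [0.3671, 0.3323, 0.1986]
orientation: [0.0, 0.735, -0.678, -0.0]
wrist_force: [-0.6, -0.8, -2.0]
finger_gap: 0.0131
grip_force: 78.3
[[ 7.560e-02 -9.971e-01 -7.000e-04]
 [-9.971e-01 -7.560e-02 -9.000e-04]
 [ 8.000e-04  8.000e-04 -1.000e+00]] [0.36725817 0.33001127 0.19860728] 0.012707872388744289
```

View pics/v5.png

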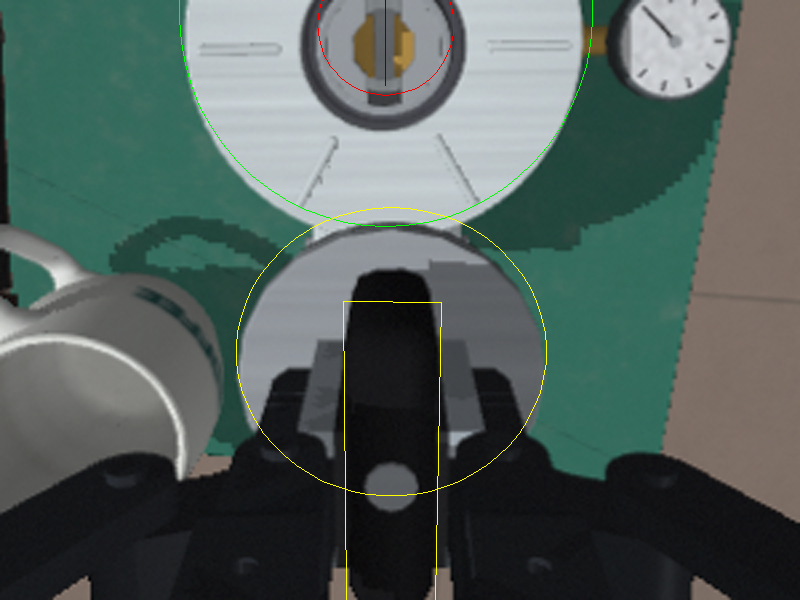

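The picture shows the port at tile (383,47) (hole ring, radius 82), in front of the gripped plug. The flange's upper edge is at (391,228) and its sides are at x = 240 and 542. The tool was still settling for that frame, so I measure again at rest, numerically (my picture views are used up).

```bash
cat > m.py <<'E'
from h import *
from scipy.optimize import minimize, least_squares
from scipy.ndimage import map_coordinates
from scipy.spatial.transform import Rotation as R
def pose():
    s=env.get_state(); q=s["orientation"]; return s["tcp_pos"],R.from_quat(np.r_[q[1:],q[0]]).as_matrix()
def gray(c): return cv2.GaussianBlur(cv2.cvtColor(c["img"],cv2.COLOR_RGB2GRAY),(0,0),.7).astype(float)
def hole(c,o,yaw,z=.061,r=.026):
    """edge of the dark ring inside the white cover: radial brightness edge search"""
    g=gray(c); pts=[]; rr=np.arange(r-.006,r+.006,.0003)
    o=np.array(o)
    for it in range(4):
        res=[];dirs=[]
        for a in A[::2]:
            d=np.array([np.cos(a),np.sin(a)]); P=np.c_[o+rr[:,None]*d,np.full(len(rr),z)]
            q=proj(c,P); v=map_coordinates(g,[q[:,1],q[:,0]],order=1); gr=np.gradient(v); k=gr.argmax()
            if gr[k]>2: res.append(rr[k]);dirs.append(d)
        M=np.c_[np.array(dirs),np.ones(len(res))]; res=np.array(res); w=np.ones(len(res))
        for _ in range(6):
            x=np.linalg.lstsq(M*w[:,None],res*w,rcond=None)[0]; w=1/(1+(np.abs(res-M@x)/.0006)**2)
        o=o+x[:2]
    return o,x[2],len(res),np.median(abs(res-M@x))
E
python3 - <<'E'
from m import *
y=np.radians(94.3)
w7=load("pics/w7.npy"); print("w7",hole(w7,[.374,.265],y),np.array(w7["T"])[:3,3])
w=snap("wrist","pics/w8.png"); x0,M=pose(); print(x0)
for o in([.374,.270],[.373,.265]): print("w8",hole(w,o,y),np.array(w["T"])[:3,3])
t=load("pics/t6.npy"); print("top",hole(t,[.374,.270],y))
print("port-tcp in tool", )
d=M.T@(np.r_[hole(w,[.373,.266],y)[0],.062]-x0); print(d)
print(np.abs(w["img"].astype(int)-w7["img"]).mean())
E
```

```text
w7 (array([0.37405366, 0.27650589]), np.float64(0.02593427703173898), 30, np.float64(0.00013823726286248637)) [0.37253005 0.26524578 0.33110353]
[0.36750254 0.32951383 0.1986819 ]
w8 (array([0.37414057, 0.27650738]), np.float64(0.025997570660554963), 30, np.float64(5.8525978336356616e-05)) [0.37252884 0.26302911 0.33117362]
w8 (array([0.37419149, 0.27643525]), np.float64(0.025958716445540618), 30, np.float64(0.00010649942181387845)) [0.37252884 0.26302911 0.33117362]
top (array([0.37446344, 0.27268794]), np.float64(0.025397141420273512), 30, np.float64(0.0003441999797028656))
port-tcp in tool
[ 0.05325752 -0.00280057  0.13671414]
3.8161485460069446
```

```bash
cat >> m.py <<'E'
def disc(c,o,z,r,a0,a1,band=.004,sign=-1,n=40):
    """circle of radius ~r at height z, edge searched over world angles a0..a1 (deg)"""
    g=gray(c); rr=np.arange(r-band,r+band,.0002); o=np.array(o,float)
    for it in range(4):
        res=[];D=[]
        for a in np.radians(np.linspace(a0,a1,n)):
            d=np.array([np.cos(a),np.sin(a)]); q=proj(c,np.c_[o+rr[:,None]*d,np.full(len(rr),z)])
            v=map_coordinates(g,[q[:,1],q[:,0]],order=1,mode="nearest"); gr=np.gradient(v)*sign; k=gr.argmax()
            if gr[k]>1.: res.append(rr[k]);D.append(d)
        M=np.array(D); res=np.array(res); w=np.ones(len(res))
        for _ in range(8):
            x=np.linalg.lstsq(M*w[:,None],(res-r)*w,rcond=None)[0]; w=1/(1+(np.abs(res-r-M@x)/.0005)**2)
        o=o+x
    return o,len(res),np.median(abs(res-r-M@x)),(res-r-M@x)
E
python3 - <<'E'
from m import *
w=load("pics/w8.npy"); x0,M=pose()
ax=np.degrees(np.arctan2(M[1,0],M[0,0]))
for z in(-.0192,-.0222):
  for r in(.030,.0295):
    o,n,m,e=disc(w,x0[:2]+.002*M[:2,0],x0[2]+z,r,ax-80,ax+80)
    print(z,r,o,n,m,"tool:",M[:2,:2].T@(o-x0[:2]), (e[::5]*1e3).round(1))
o,n,m,e=disc(w,[.374,.2765],.061,.064,ax-165+20,ax+165-20,band=.006); print("cover",o,n,m,(e[::4]*1e3).round(1))
E
```

```text
-0.0192 0.03 [0.36730086 0.33216905] 39 0.00018063938275549631 tool: [-2.66286635e-03  3.74628268e-06] [ 0.  -0.2  0.2 -0.2  0.  -0.2 -0.  -0. ]
-0.0192 0.0295 [0.36739427 0.33153821] 40 0.00018322692625569002 tool: [-2.02683195e-03 -4.25099772e-05] [ 0.2 -0.2  0.2  0.2  0.2 -0.  -0.  -0.2]
-0.0222 0.03 [0.36731782 0.33279248] 39 0.00019974108557868837 tool: [-3.28331087e-03 -5.95022496e-05] [ 0.2  0.2  0.2  0.  -0.2 -0.4  0.2  0. ]
-0.0222 0.0295 [0.36743863 0.33215951] 39 0.00019966426742138701 tool: [-0.00264311 -0.00013293] [ 0.8  0.4  0.2 -0.  -0.2 -0.4  0.2  0.2]
cover [0.37384202 0.27914466] 39 0.0013555849909430105 [-4.2 -3.  -1.7 -0.7  0.2 -0.  -0.2 -1.4 -2.7 -3.9]
```

```bash
python3 -m jog '[[1,0,0,0.035,0],[1,0,0,0.034,0],[1,0,0,0,0],[1,0,0,0,0]]'
python3 - <<'E'
from m import *
w=snap("wrist","pics/w9.png"); x0,M=pose(); print(x0)
h=hole(w,[.374,.276],0); print(h)
o,n,m,e=disc(w,x0[:2]-.002*M[:2,0],x0[2]-.0192,.030,-166,-6); print("flange",M[:2,:2].T@(o-x0[:2]),n,m); print("port in tool",M[:2,:2].T@(h[0]-x0[:2]))
# keyway direction: darkness inside the lip, sampled on a ring r=14mm
g=gray(w); a=np.radians(np.arange(0,360,4)); v=0
for r in(.012,.014,.016):
    q=proj(w,np.c_[h[0][0]+r*np.cos(a),h[0][1]+r*np.sin(a),np.full(90,.062)]); v=v+map_coordinates(g,[q[:,1],q[:,0]],order=1)/3
f=lambda s:s-np.median(s)
print(v.round().astype(int).tolist()); print("tool x deg",np.degrees(np.arctan2(M[1,0],M[0,0])))
E
```

```text
clock: 13.08
tcp_pos: [0.3665, 0.3282, 0.1289]
orientation: [0.002, 0.732, -0.681, -0.001]
wrist_force: [-0.5, 0.1, -1.1]
finger_gap: 0.0127
grip_force: 78.4
[0.36801007 0.32939331 0.13058688]
(array([0.37422733, 0.27641892]), np.float64(0.02596665831862651), 30, np.float64(4.055272183807121e-05))
flange [-0.00080381  0.00165413] 37 0.00020556550247044085
port in tool [ 0.05328709 -0.00232935]
[141, 141, 141, 141, 141, 142, 141, 141, 141, 141, 140, 139, 140, 141, 140, 140, 140, 133, 114, 84, 64, 61, 62, 62, 63, 64, 65, 65, 68, 84, 114, 131, 139, 140, 140, 140, 140, 140, 141, 142, 142, 141, 141, 141, 142, 142, 141, 141, 141, 141, 142, 142, 142, 142, 142, 142, 142, 142, 142, 143, 142, 138, 130, 121, 116, 116, 114, 112, 112, 112, 112, 114, 116, 112, 115, 127, 138, 142, 142, 142, 142, 142, 142, 142, 142, 142, 142, 142, 141, 141]
tool x deg -85.80916724980987
```

```bash
python3 - <<'E'
from m import *
for i in range(2):
    p=env.get_state()["tcp_pos"]; w=env.read_camera("wrist"); x0,M=pose(); print(p,x0)
    h=hole(w,[.374,.276],0)
    o,n,m,e=disc(w,x0[:2]-.002*M[:2,0],x0[2]-.0192,.030,-166,-6); print("flange",M[:2,:2].T@(o-x0[:2]),n,m); print("port-flange in tool",M[:2,:2].T@(h[0]-o))
E
```

```text
[0.36801007 0.32939331 0.13058688] [0.36891348 0.33021168 0.13158333]
flange [-0.00127652  0.00085738] 38 0.00017168084927776097
port-flange in tool [ 0.0551652  -0.00212184]
[0.36891348 0.33021168 0.13158333] [0.36932907 0.33070738 0.13203318]
flange [-0.0017231   0.00030542] 39 0.00018281717585828388
port-flange in tool [ 0.0561703 -0.0011042]
```

```bash
python3 -m jog '[[1,0,0,0,0],[1,0,0,0,0],[1,0,0,0,0],[1,0,0,0,0]]'; python3 - <<'E'
from m import *
for i in range(3):
    p=env.get_state()["tcp_pos"]; w=env.read_camera("wrist"); x0,M=pose(); print(p,x0)
    h=hole(w,[.374,.276],0)
    o,n,m,e=disc(w,x0[:2]-.002*M[:2,0],x0[2]-.0192,.030,-166,-6); print("flange",M[:2,:2].T@(o-p[:2]),n,m); print("port-flange in tool",M[:2,:2].T@(h[0]-o))
E
```

```text
clock: 13.57
tcp_pos: [0.3681, 0.3308, 0.1305]
orientation: [-0.001, 0.733, -0.68, 0.0]
wrist_force: [-0.6, -0.5, -2.7]
finger_gap: 0.0131
grip_force: 78.4
[0.36811801 0.3307631  0.13048029] [0.36798423 0.3307228  0.13028843]
flange [-2.33738373e-03 -9.98467269e-05] 38 1.536528323879737e-05
port-flange in tool [ 0.05697154 -0.00187556]
[0.36798423 0.3307228  0.13028843] [0.36787462 0.33065552 0.13007426]
flange [-2.29965120e-03 -7.28307888e-05] 38 0.0001928451716558292
port-flange in tool [ 0.05684203 -0.00197879]
[0.36787462 0.33065552 0.13007426] [0.36779092 0.33059261 0.12993992]
flange [-2.32363865e-03 -2.59960026e-05] 39 0.00014191131748677436
port-flange in tool [ 0.05683666 -0.00222749]
```

```bash
python3 -m jog '[[1,0.02,-0.0012,0,0],[1,0.02,-0.001,0,-0.5],[1,0.0168,0,0,0],[1,0,0,0,0],[1,0,0,0,0]]'
python3 -m jog '[[1,0,0,0,0],[1,0,0,0,0],[1,0,0,0.006,0],[1,0,0,0.005,0],[1,0,0,0,0]]'
python3 -m jog '[[1,0,0,0.003,0],[1,0,0,0.003,0],[1,0,0,0,0]]'
```

```text
clock: 14.13
tcp_pos: [0.3744, 0.2737, 0.1298]
orientation: [-0.0, 0.736, -0.677, -0.0]
wrist_force: [0.4, 0.2, -1.8]
finger_gap: 0.0127
grip_force: 78.5
clock: 14.55
tcp_pos: [0.3735, 0.274, 0.1174]
orientation: [0.001, 0.736, -0.677, -0.0]
wrist_force: [-0.2, -0.0, -1.9]
finger_gap: 0.0127
grip_force: 78.6
clock: 14.8
tcp_pos: [0.374, 0.2739, 0.1121]
orientation: [0.0, 0.736, -0.677, -0.0]
wrist_force: [-0.4, 0.6, -1.2]
finger_gap: 0.0129
grip_force: 78.6
```

The foot is inside the opening with no force. On down.

```bash
python3 -m jog '[[1,0,0,0.003,0],[1,0,0,0.003,0],[1,0,0,0.001,0],[1,0,0,0,0]]'
python3 -m jog '[[1,0,0,0.002,0],[1,0,0,0.002,0],[1,0,0,0.001,0],[1,0,0,0,0]]'
```

```text
clock: 15.13
tcp_pos: [0.3742, 0.2739, 0.1055]
orientation: [0.0, 0.736, -0.677, -0.0]
wrist_force: [0.7, 0.1, -1.2]
finger_gap: 0.0127
grip_force: 78.6
clock: 15.47
tcp_pos: [0.3742, 0.274, 0.1005]
orientation: [0.0, 0.736, -0.677, -0.0]
wrist_force: [-0.0, -0.8, -2.1]
finger_gap: 0.013
grip_force: 78.6
```

```bash
python3 -m jog '[[1,0,0,0.002,0],[1,0,0,0.002,0],[1,0,0,0.002,0],[1,0,0,0.002,0],[1,0,0,0,0]]' 120
python3 -m jog '[[1,0,0,0.0015,0],[1,0,0,0.0015,0],[1,0,0,0,0]]'
```

```text
clock: 15.88
tcp_pos: [0.3746, 0.2741, 0.0928]
orientation: [-0.0, 0.736, -0.677, 0.0]
wrist_force: [-0.5, -0.7, 3.8]
finger_gap: 0.0117
grip_force: 118.2
clock: 16.13
tcp_pos: [0.3746, 0.2741, 0.0899]
orientation: [-0.0, 0.736, -0.677, 0.0]
wrist_force: [-0.6, -1.0, 4.3]
finger_gap: 0.0122
grip_force: 118.4
```

```bash
python3 -m jog '[[1,0,0,0.001,0],[1,0,0,0.001,0],[1,0,0,0,0]]'; python3 -m jog '[[1,0,0,0.001,0],[1,0,0,0,0]]'
```

```text
clock: 16.38
tcp_pos: [0.3747, 0.2742, 0.0893]
orientation: [-0.001, 0.736, -0.677, 0.0]
wrist_force: [-4.5, -2.0, 15.5]
finger_gap: 0.0121
grip_force: 120.8
clock: 16.55
tcp_pos: [0.3747, 0.2742, 0.0893]
orientation: [-0.001, 0.736, -0.677, 0.0]
wrist_force: [-6.3, -3.8, 25.3]
finger_gap: 0.0121
grip_force: 122.1
```

The flange is on the port (hard stop at 25 N). Now I turn clockwise, with a small shift to keep the plug axis (2.3 mm off the TCP) in place.

```bash
python3 -m jog '[[1,0,0,-0.0006,0],[1,0,0.0003,0,7],[1,0,0.0003,0,7],[1,0,0.0003,0,7],[1,0,0,0,0]]'; python3 - <<'E'
from m import *
print(env.get_state()["ft_torque"],np.degrees(np.arctan2(*pose()[1][1::-1,0])))
E
```

```text
clock: 16.97
tcp_pos: [0.3737, 0.2746, 0.0893]
orientation: [0.001, -0.599, 0.801, 0.0]
wrist_force: [-6.5, -1.7, 18.6]
finger_gap: 0.0124
grip_force: 120.9
[-0.35111946  1.21810501 -0.04244209] -106.46894321971648
```

```bash
python3 -m jog '[[1,0,0.0003,0,7],[1,0,0.0003,0,7],[1,0,0.0003,0,7],[1,0,0,0,0]]'; python3 -m jog '[[1,0,0.0003,0,7],[1,0,0.0003,0,7],[1,0,0.0003,0,7],[1,0,0,0,0]]';  python3 - <<'E'
from m import *
print(env.get_state()["ft_torque"],np.degrees(np.arctan2(*pose()[1][1::-1,0])))
E
```

```text
clock: 17.3
tcp_pos: [0.3729, 0.275, 0.0893]
orientation: [0.001, -0.443, 0.897, 0.0]
wrist_force: [-5.3, -1.5, 18.4]
finger_gap: 0.0119
grip_force: 120.9
clock: 17.63
tcp_pos: [0.3724, 0.2756, 0.0893]
orientation: [0.001, -0.272, 0.962, 0.0]
wrist_force: [-5.4, -2.6, 17.8]
finger_gap: 0.0122
grip_force: 120.9
[-0.44407722  1.06976882 -0.02357604] -148.45920826357073
```

```bash
python3 -m jog '[[1,0,0.0003,0,6],[1,0,0.0003,0,5],[1,0,0,0,0]]'; P='from m import *
print(env.get_state()["ft_torque"],np.degrees(np.arctan2(*pose()[1][1::-1,0])),env.get_state()["tau"][5],env.get_state()["joint_pos"][5])'; python3 -c "$P"
python3 -m jog '[[1,0,0.0002,0,4],[1,0,0,0,0]]'; python3 -c "$P"
python3 -m jog '[[1,0,0.0001,0,3],[1,0,0,0,0]]'; python3 -c "$P"
```

```text
clock: 17.88
tcp_pos: [0.3722, 0.2759, 0.0893]
orientation: [0.001, -0.179, 0.984, 0.0]
wrist_force: [-5.2, -2.1, 18.7]
finger_gap: 0.0118
grip_force: 120.9
[-0.58249531  1.02726718  0.04144069] -159.38197665044842 0.7821863517165184 0.10462089920343325
clock: 18.05
tcp_pos: [0.3721, 0.2761, 0.0893]
orientation: [0.001, -0.145, 0.989, 0.0]
wrist_force: [-4.8, -2.5, 19.4]
finger_gap: 0.0123
grip_force: 120.9
[-0.54529254  1.08730283  0.03654088] -163.3241542984914 0.5547301657497883 0.1737861280093785
clock: 18.22
tcp_pos: [0.3721, 0.2762, 0.0893]
orientation: [0.001, -0.12, 0.993, 0.0]
wrist_force: [-4.8, -2.3, 19.2]
finger_gap: 0.0123
grip_force: 120.9
[-0.57200679  1.04128091  0.20848247] -166.25730932681213 0.6636261753737926 0.22524943153830246
```

```bash
P='from m import *
print(env.get_state()["ft_torque"],np.degrees(np.arctan2(*pose()[1][1::-1,0])),env.get_state()["tau"][5])'
python3 -m jog '[[1,0,0,0,3],[1,0,0,0,0],[1,0,0,0,0]]'; python3 -c "$P"
python3 -m jog '[[1,0,0,0,3],[1,0,0,0,0],[1,0,0,0,0]]'; python3 -c "$P"
```

```text
clock: 18.47
tcp_pos: [0.372, 0.2762, 0.0893]
orientation: [0.001, -0.095, 0.995, 0.0]
wrist_force: [-4.9, -3.1, 18.4]
finger_gap: 0.0123
grip_force: 121.2
[-0.60725102  0.95734968  0.83822424] -169.07621461602716 0.8682314492762089
clock: 18.72
tcp_pos: [0.372, 0.2763, 0.0893]
orientation: [0.001, -0.07, 0.998, 0.0]
wrist_force: [-4.0, -3.4, 18.9]
finger_gap: 0.0117
grip_force: 122.9
[-0.60009071  0.96657372  1.68483314] -171.96899455867143 1.660129800438881
```

The torque rose to 1.7 N m, so the plug is hard on the stop. I ease off slightly, check that it holds, and hand in.

```bash
python3 -m jog '[[1,0,0,0,-1.5],[1,0,0,0,0],[1,0,0,0,0],[1,0,0,0,0],[1,0,0,0,0]]'; python3 -c "
from m import *
print(env.get_state()['ft_torque']); print(env.hand_in())"
```

```text
clock: 19.13
tcp_pos: [0.3721, 0.2763, 0.0893]
orientation: [0.001, -0.083, 0.997, 0.0]
wrist_force: [-5.4, -2.9, 18.7]
finger_gap: 0.012
grip_force: 121.6
[-0.6226715   0.96592889  1.10735972]
the job is handed in; nothing more can be done
None
```

The job is handed in at 19.1 s: the cover is shut and the plug is still gripped, its flange pressed on the port at about 19 N and turned against the stop at about 1.1 N m; I read the final state from force and torque, not a picture.

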